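Load the reagent chest and work its sticky cover shut

TASK

Stand the slim loose bottle from the bench upright in the empty middle well of the white reagent chest, then slide the chest's cover away from you until it is home against the rubber buffers at both ends; it racks in its track, so work it along with gentle pushes on its two end posts in turn. Finish by pressing first the left end, then the right end firmly against its buffer for a moment, with about 14 N (never over 20 N on the cover), and leave the other bottles standing where they are.

Things in the scene. Friction and masses are not known exactly. Their poses are not given: they have to be found in the camera images.
- chest: White chest fixed to the bench, 166 (x) x 310 (y) x 95 mm, walls 8 mm; origin under its middle (x -81 to +85 mm); x points away from the robot (the way the cover closes), y left along its length, z up. Far half (x +10 to +77 mm) open above, with three wells side by side along y. Rim and track lips top out at 96 mm above the bench; the lips reach inward to y = +-138 mm.
- well (a point): Point on the floor of the empty middle well, clear of the open cover, at chest x +50, y 0, 8 mm above the bench. The well spans chest x +10 to +77 and y +-43 mm; the 4 mm dividers beside it rise to 48 mm above the bench. The open cover's far edge starts at chest x +18 to +26 mm.
- deck (a point): Centre of the top of the fixed grey deck, 78 (x) x 140 (y) mm, top 97 mm above the bench, at chest x -42, y 0. It bridges the chest's near half and hides the middle of the cover's near edge, so that only the cover's ends can be pushed.
- cover: Loose metal plate 80 (x) x 289 (y) x 8 mm, about 0.45 kg (varies); origin at the centre of its underside, 80 mm above the bench. Its ends lie on ledges under the lips, 1.8 mm play each. Starts at chest x -22 to -14 mm; home is x +33, far edge on both buffers. Drags 1 to 5 N. Pushed at one end it swings about the other and, one post some 10 mm ahead, wedges; a push at the other end frees it.
- post_left (a point): Point on the axis of the round post (14 mm across) on the cover's left (+y) end, 105 mm above the bench; the post stands from 88 to 122 mm above the bench. At x -20, y +115 mm of the cover; with the cover home, at chest x +13 mm.
- post_right (a point): The same post at the right (-y) end, at x -20, y -115 mm of the cover; with the cover home it is at chest x +13 mm.
- bottle: The bottle to load: the slim white round bottle with a blue cap that stands on the bench to the left of the chest, 25 mm across, 64 mm tall, 30 g; origin at the centre of its underside, z up. The body is straight to 58 mm.
- squat_bottle: Bystander: wider, lower amber bottle, 29 mm across, 56 mm tall, standing on the bench to the left of the chest; it and the slim bottle may swap places.
- left_bottle: Bystander: slim bottle, 25 mm across, 64 mm tall, standing in the chest's left well.
- right_bottle: Bystander: squat bottle, 29 mm across, 56 mm tall, standing in the chest's right well.
- buffer_left: Small black rubber buffer on the inner face of the chest's far wall, the stop of the cover's left end: 4 (x) x 18 (y) x 10 mm, does not move and is hard. Origin at the centre of its near face, at chest x +73, y +120 mm, 84 mm above the bench. A push of over 10 N of the fingers on the cover's left end, home on this buffer, for 0.1 s counts as firm (the track's drag takes up some of it).
- buffer_right: Small black rubber buffer on the inner face of the chest's far wall, the stop of the cover's right end: 4 (x) x 18 (y) x 10 mm, does not move and is hard. Origin at the centre of its near face, at chest x +73, y -120 mm, 84 mm above the bench. A push of over 10 N of the fingers on the cover's right end, home on this buffer, for 0.1 s counts as firm (the track's drag takes up some of it).
Not all that is in view belongs to the job. Leave any green or pink look-alike of the bottle alone.

How it is judged (in metres and radians):
On the way, in this order (a step that is already met when the one before it is completed fails the run):
1. the slim bottle stands upright in the middle well while the cover is still open (horizontal distance between bottle and well below 0.042 m and height (world z) of bottle below 0.013 m and angle between bottle's own z axis and vertical below 0.15 rad and x of cover in the frame of chest below 0 m), for 0.2 s.
2. with the cover home at both ends, the fingers press its left end firmly onto the left buffer (x of each of post_left, post_right in the frame of chest above 0.0105 m and y of the grasp point in the frame of chest above 0.06 m and contact force between the fingers and cover above 10 N and contact force between cover and buffer_left above 1.5 N), for 0.1 s.
3. then, still home at both ends, the fingers press its right end firmly onto the right buffer (x of each of post_left, post_right in the frame of chest above 0.0105 m and y of the grasp point in the frame of chest below -0.06 m and contact force between the fingers and cover above 10 N and contact force between cover and buffer_right above 1.5 N), for 0.1 s.
At the end, for the whole second after the job is handed in: The cover lies in its track with both posts within 2.5 mm of their home place (chest x +13 mm), at rest; the slim bottle stands upright (within 0.15 rad) on the floor of the middle well, within 42 mm of the point well; the bottles in the outer wells still stand (x of each of post_left, post_right in the frame of chest above 0.0105 m and z of cover in the frame of chest below 0.084 m and linear speed of cover below 0.01 m/s and horizontal distance between bottle and well below 0.042 m and height (world z) of bottle below 0.013 m and angle between each of bottle, left_bottle, right_bottle's own z axis and vertical below 0.15 rad); the robot touches nothing.
It fails at once if the cover is forced: more than 20 N between robot and cover (contact force between the arm and cover above 20 N).
It fails at once if the fingers force the cover with more than 20 N (contact force between the fingers and cover above 20 N).
It fails at once if the squat bottle on the bench is displaced or tipped (distance of squat_bottle from where it was at the start of the episode above 0.03 m or angle between squat_bottle's own z axis and vertical above 0.3 rad).
It fails at once if a bottle in an outer well is displaced or tipped (distance of any of left_bottle, right_bottle from where it was at the start of the episode above 0.03 m or angle between any of left_bottle, right_bottle's own z axis and vertical above 0.3 rad).
It also fails if it takes over 72 s, if anything falls off the work surface, if the arm or the gripper's body presses on something with over 40 N, if the wrist force passes 120 N, or if a joint passes its speed limit or range.

ROBOT

A 7-joint arm with a two-finger parallel gripper is mounted at the origin on a cart in front of the work surface, level with it; the furniture and walls round the work are solid. World frame = base frame: x ahead of the robot, y to its left, z up, the work surface at z = 0. Lengths are in mm, angles in rad, forces in N, time in s.
With the tool pointing down it reaches from about 425 to 825 mm from the base axis. Payload 3.6 kg.
Tool frame: the origin (TCP) lies at the very end of the fingers, on their centre line; the grasp point (between the pads) lies 19 mm behind it; z points along the fingers, y is the line along which they close (so a half turn about z gives the same grasp; the last joint's range is limited). The gripper opens to 85 mm and grips with 20 to 120 N. Pads are 22 mm wide; open, the fingers measure 114 mm over their backs; the gripper's body (76 mm by 85 mm) begins 54 mm behind the grasp point. The pads swing forward as they close: fully open they stand 13 mm farther back than shut.
Start: joints at [-1.206, 0.615, -0.013, 1.423, 0.008, 1.103, -0.04], TCP at [248.169, 600.728, 231.297] pointing down, gripper open.
Joint ranges: [-3.12, 3.12], [-0.3, 2.06], [-1.34, 1.32], [0.26, 2.42], [-1.36, 4.5], [0.01, 1.98], [-2.84, 2.84]. Speed limits (rad/s): [2.79, 2.79, 3.14, 3.14, 3.14, 3.14, 3.14].

INTERFACE

Orientations are given as a rotation vector (axis times angle).
In Python, from workcell import manip gives the robot as it stands.
- The arm moves only by the tool arm_command, never from a script. Its argument "moves" is a list of rows, each a list of 4 numbers: the shift along the tool's x, y, z in m, then the turn about the tool's z in degrees. A call has 1 to 5 rows; each row is the pose to reach, as a shift and turn from the pose commanded when the call began, along the tool's axes at that moment; what a row does not reach only later rows make up. A row lasts 1/10 s, in which the tool goes at most 50 mm and 8.59 degrees, less where a joint would pass 70% of its speed; a pose out of reach is approached as far as the arm can. A call with a gripper value outside its range is refused whole. "claw" is the finger opening in m, from 0 to 0.0854, set as the call begins (left out, the last holds). The fingers move at their own pace and stop on an object; "squeeze" is the grip in N (left out, the last holds). Time passes only in rows, so rows that repeat a pose let the fingers close. It gives the time, the measured TCP pose, the force, the opening and the grip force at its end, in the units of the state.
- manip.observe(): the state, without advancing time (a new reading comes with each control period).
- manip.capture(name): name is "scene" or "top" or "wrist"; returns a dict with "pixels" (400x640x3 uint8, red, green, blue), "depth" (400x640 float32, mm along the optical axis (not along the pixel's ray), 0 where there is no reading), "vfov" (degrees; the focal length in pixels is half the picture's height over the tangent of half this angle, whatever the lens; pixels are square), "cx", "cy" (the principal point, pixels), "view" (4x4, takes a point from world to camera coordinates); the wrist camera has in their place "T_tool_cam" (4x4, takes a point from camera to tool coordinates, whose origin is the TCP and whose axes are the flange's). Camera axes: x right, y down, z forward; pixel columns grow to the right and rows downward; lengths in mm; the calibration is good to about 2 mm. A picture is of the moment at which its call begins: read the wrist's pose just before it.
- manip.sign_off(): hands the job in; it is judged then, once.
Trained networks look in a picture, given as the dict that the camera call returned (one of the last four; its "shot" number tells which), for a name from the list of things; names that differ only in an ending like _2 or _b are one class to them, and where a whole thing is asked for, a point or a joint stands for the part that bears it (a point fixed in the world has none). Each returns a list of dicts, best first, with "confidence" (0 to 1); they miss things now and then, are a little off and sometimes report something else, mostly with a low value. They report only what shows in the picture. A call takes as long as a camera call. They do not tell look-alikes from the thing itself.
- manip.find_in(picture, thing): "location" ([row, column] in pixels, amid what is visible of it).
The state is a dict: "time_s": time; "joint_pos": joint angles; "joint_velocities": joint speeds; "tau": joint torques, N m; "ee_pos": TCP position; "orientation": TCP orientation; "ft_force": force on the tool from outside, world axes, zero at the start; "wrist_torque": the same for the moment, N m; "grip_width": opening from 0.0 (shut) to 1.0 (fully open); "finger_force": force on a finger pad.
Only numpy, scipy, OpenCV 4.12 (cv2) and the standard library are available. Lean on these libraries where they do the work, as an engineer would, in place of code of your own. Each camera call takes 0.05 s, during which the arm holds its last target. There are 200 camera calls.

## Working session

There is one attempt and no reset: what is moved stays moved. The work goes in short steps, Python scripts to look and compute and a tool call to move; the robot and the scene stay as the last step left them, time stands still between calls to the robot, and variables do not carry over. Pictures are saved under pics/ and viewed, at most 10 in all, crops included, and the job is handed in when it is done.

Besides the shell and the picture viewer there is one more tool, called after "Emit:" as name(argument=value, ...) on one line, values as JSON. arm_command: Moves the arm, as the interface text tells. Its arguments: {"type":"object","properties":{"moves":{"type":"array"},"claw":{"type":"number"},"squeeze":{"type":"number"}},"required":["moves"]}

```bash
mkdir -p pics; cat > h.py <<'E'
import numpy as np, cv2
from workcell import manip
from scipy.spatial.transform import Rotation as R
def foc(p): return p["pixels"].shape[0]/2/np.tan(np.radians(p["vfov"])/2)
def cam2world(p, st=None):
    if "view" in p: return np.linalg.inv(np.array(p["view"]))
    T=np.eye(4); T[:3,:3]=R.from_rotvec(st["orientation"]).as_matrix(); T[:3,3]=st["ee_pos"]
    return T@np.array(p["T_tool_cam"])
def pt(p,r,c,st=None,d=None,z=None):
    f=foc(p); T=cam2world(p,st); ray=np.array([(c-p["cx"])/f,(r-p["cy"])/f,1])
    if z is not None:
        w=T[:3,:3]@ray; k=(z-T[2,3])/w[2]; return T[:3,3]+k*w
    if d is None:
        q=p["depth"][int(r)-1:int(r)+2,int(c)-1:int(c)+2]; d=np.median(q[q>0]) if (q>0).any() else 0
    return (T@np.append(ray*d,1))[:3]
def cloud(p,st=None):
    f=foc(p); h,w=p["depth"].shape; c,r=np.meshgrid(np.arange(w),np.arange(h)); d=p["depth"]
    P=np.stack([(c-p["cx"])/f*d,(r-p["cy"])/f*d,d,np.ones_like(d)],-1)@cam2world(p,st).T
    P=P[...,:3]; P[d==0]=np.nan; return P
def save(p,n): cv2.imwrite(f"pics/{n}.png",cv2.cvtColor(p["pixels"],cv2.COLOR_RGB2BGR))
E
python3 - <<'E'
from h import *
s=manip.observe(); print(s["time_s"],s["ee_pos"],s["orientation"],s["ft_force"],s["grip_width"])
names="bottle squat_bottle left_bottle right_bottle cover post_left post_right chest deck buffer_left buffer_right".split()
ps=[]
for n in ("scene","top"):
    p=manip.capture(n); save(p,n); ps.append(p)
    for t in names:
        for d in manip.find_in(p,t)[:4]:
            r,c=d["location"]; print(n,t,round(d["confidence"],2),int(r),int(c),pt(p,r,c).round())
cv2.imwrite("pics/both.png",cv2.resize(cv2.cvtColor(np.vstack([q["pixels"] for q in ps]),cv2.COLOR_RGB2BGR),None,fx=.75,fy=.75))
E
```

```text
0.0 [247.90133763 600.03890933 230.14018773] [-0.61131441 -3.08106793  0.00395353] [0.297331   0.34423829 0.62157097] 1.000009661806505
scene bottle 0.61 201 243 [437. 211.  39.]
scene bottle 0.6 191 188 [405. 341.  34.]
scene bottle 0.56 179 231 [488. 285.  38.]
scene bottle 0.54 175 207 [473. 341.  36.]
scene squat_bottle 0.71 202 211 [398. 267.  39.]
scene cover 0.87 223 414 [ 507. -150.   88.]
scene post_left 0.56 223 415 [ 509. -151.   89.]
scene post_right 0.7 227 413 [ 484. -155.   99.]
scene post_right 0.27 204 212 [398. 265.  34.]
scene chest 0.9 239 392 [ 434. -135.  100.]
scene deck 0.58 240 394 [ 435. -138.   98.]
scene buffer_right 0.54 218 461 [ 573. -224.   87.]
top bottle 0.58 228 207 [407. 340.  49.]
top bottle 0.44 199 229 [488. 285.  46.]
top bottle 0.41 203 208 [476. 342.  51.]
top left_bottle 0.45 192 337 [516. -17.  43.]
top right_bottle 0.57 183 396 [ 547. -186.   43.]
top cover 0.7 199 368 [489. -98.  87.]
top post_left 0.63 198 371 [ 491. -106.   88.]
top post_right 0.62 200 370 [ 486. -104.   91.]
top chest 0.72 197 372 [ 493. -107.   88.]
top chest 0.66 202 371 [ 480. -104.   98.]
top deck 0.74 202 373 [ 478. -109.   98.]
top buffer_left 0.36 203 371 [ 477. -106.   97.]
```

```bash
python3 - <<'E'
import cv2,numpy as np
a=cv2.imread("pics/scene.png")[150:290,150:510]; b=cv2.imread("pics/top.png")[150:270,170:450]
a=cv2.resize(a,(780,303),interpolation=cv2.INTER_CUBIC); b=cv2.resize(b,(690,296),interpolation=cv2.INTER_CUBIC)
b=cv2.copyMakeBorder(b,0,0,0,90,cv2.BORDER_CONSTANT); cv2.imwrite("pics/c1.png",np.vstack([a,b])[:600])
E
```

```text
(no output)
```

View pics/c1.png

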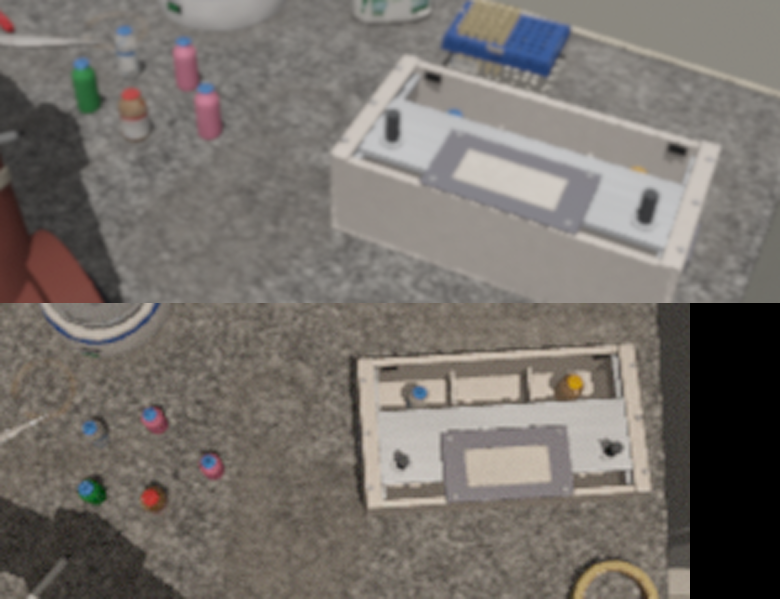

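Scene picture: white, blue‑capped bottle at full-picture pixel (row 175, col 207) → world (473, 341). Green look-alike at (190, 188), pinks at (179, 231) and (201, 243), and the red‑capped amber squat bottle at (202, 211). The white one fits the description. The crop already confirms it: white body with a blue cap. Next I measure the chest.

```bash
python3 - <<'E'
from h import *
s=manip.observe()
p=manip.capture("top"); P=cloud(p); q=manip.capture("scene"); Q=cloud(q)
for n,X,im in (("top",P,p),("scene",Q,q)):
    A=X.reshape(-1,3); col=im["pixels"].reshape(-1,3).astype(int)
    m=(A[:,0]>350)&(A[:,0]<650)&(A[:,1]<80)&(A[:,1]>-320)
    rim=m&(A[:,2]>84)&(A[:,2]<104)
    B=A[rim]; r=cv2.minAreaRect(B[:,:2].astype(np.float32)); print(n,"rim",r,len(B),np.median(B[:,2]))
    po=A[m&(A[:,2]>104)&(A[:,2]<130)]
    for lo,hi in ((-320,-110),(-110,80)):
        t=po[(po[:,1]>lo)&(po[:,1]<hi)]; print(n,"post",len(t),np.median(t,0).round(1),t.min(0).round(),t.max(0).round()) if len(t) else 0
    for nm,cx,cy in (("white",473,341),("squat",398,267),("green",405,341),("pink",488,285),("pink2",437,211)):
        t=A[(np.hypot(A[:,0]-cx,A[:,1]-cy)<30)&(A[:,2]>12)&(A[:,2]<75)]
        print(n,nm,len(t),np.median(t,0).round(1),(t[:,:2].min(0)/2+t[:,:2].max(0)/2).round(1),(t[:,:2].max(0)-t[:,:2].min(0)).round(),t[:,2].max().round())
# tool axes
print(R.from_rotvec(s["orientation"]).as_matrix().round(3))
E
```

```text
top rim ((491.32952880859375, -110.07443237304688), (166.7805633544922, 310.7161560058594), 4.546563148498535) 4616 92.46981675750465
top post 32 [ 461.9 -225.4  120.4] [ 456. -234.  104.] [ 468. -221.  128.]
top post 29 [443.4   2.3 121.2] [438.  -4. 105.] [449.   9. 127.]
top white 91 [479.7 345.1  49.4] [482.6 347.7] [23. 21.] 67.0
top squat 106 [404.9 275.2  45.8] [407.1 278.5] [27. 29.] 59.0
top green 90 [413.  344.4  50.4] [414.6 348.1] [23. 24.] 65.0
top pink 86 [496.3 279.7  50. ] [499.  281.9] [22. 22.] 65.0
top pink2 81 [444.9 211.5  50.4] [446.3 214.7] [23. 25.] 67.0
scene rim ((490.8243103027344, -110.41987609863281), (170.1071319580078, 310.83526611328125), 4.6596832275390625) 7355 93.21939415854717
scene post 96 [ 459.5 -229.2  118.4] [ 455. -236.  104.] [ 470. -222.  125.]
scene post 79 [440.7  -1.2 117.3] [437.  -7. 104.] [450.   7. 125.]
scene white 212 [476.4 342.5  41. ] [481.3 345.8] [24. 25.] 67.0
scene squat 257 [399.9 270.5  39.2] [405.3 274.7] [28. 27.] 59.0
scene green 233 [408.8 341.7  40.8] [414.  345.2] [26. 23.] 67.0
scene pink 217 [493.3 276.6  40.5] [497.7 279.9] [22. 23.] 66.0
scene pink2 233 [440.4 207.7  41.2] [445.1 212.7] [23. 27.] 64.0
[[-0.924  0.382 -0.   ]
 [ 0.382  0.924 -0.   ]
 [ 0.    -0.    -1.   ]]
```

Emit:
arm_command(moves=[[-0.04, -0.018, 0, 0], [-0.085, -0.039, 0, 0], [-0.13, -0.06, 0, 0], [-0.175, -0.081, 0, 0], [-0.22, -0.102, 0, 0]], claw=0.055, squeeze=25)

```text
time_s: 1.8
ee_pos: [413.8, 421.0, 231.6]
orientation: [0.611, 3.081, 0.001]
ft_force: [0.7, 0.1, -0.5]
grip_width: 0.646
finger_force: 0.0
```

Emit:
arm_command(moves=[[-0.04, -0.019, 0.01, 0], [-0.075, -0.034, 0.03, 0], [-0.093, -0.043, 0.05, 0], [-0.093, -0.043, 0.06, 0], [-0.093, -0.043, 0.06, 0]])

```text
time_s: 2.3
ee_pos: [480.8, 347.2, 169.8]
orientation: [-0.611, -3.078, 0.003]
ft_force: [-0.7, 0.2, -0.0]
grip_width: 0.644
finger_force: 0.0
```

```bash
python3 - <<'E'
from h import *
s=manip.observe(); p=manip.capture("wrist"); save(p,"w1"); print(s["ee_pos"],s["orientation"],s["time_s"])
A=cloud(p,s).reshape(-1,3); M=R.from_rotvec(s["orientation"]).as_matrix()
for nm,cx,cy in (("white",482,346.5),("pink",498,281),("green",414,346)):
    t=A[(np.hypot(A[:,0]-cx,A[:,1]-cy)<28)&(A[:,2]>15)&(A[:,2]<75)]
    if not len(t): continue
    c=t[:,:2].min(0)/2+t[:,:2].max(0)/2; k=t[t[:,2]>t[:,2].max()-5]
    print(nm,len(t),c.round(1),(t[:,:2].max(0)-t[:,:2].min(0)).round(),t[:,2].max().round(1),"cap",(k[:,:2].min(0)/2+k[:,:2].max(0)/2).round(1))
    print("tool shift",(M.T@(np.append(c,45-19)-s["ee_pos"])).round(1))
E
```

```text
[480.78417449 347.17914519 169.78484329] [-6.10961828e-01 -3.07828348e+00  2.96758519e-03] 2.3
white 793 [481.6 348.4] [24. 25.] 63.7 cap [482.4 348.4]
tool shift [ -0.7   1.8 143.8]
pink 865 [498.2 282.9] [24. 24.] 63.8 cap [499.2 282.4]
tool shift [-41.1 -52.4 143.8]
green 786 [414.3 348.2] [25. 25.] 64.6 cap [414.4 348.1]
tool shift [ 61.4 -24.1 144. ]
```

View pics/w1.png

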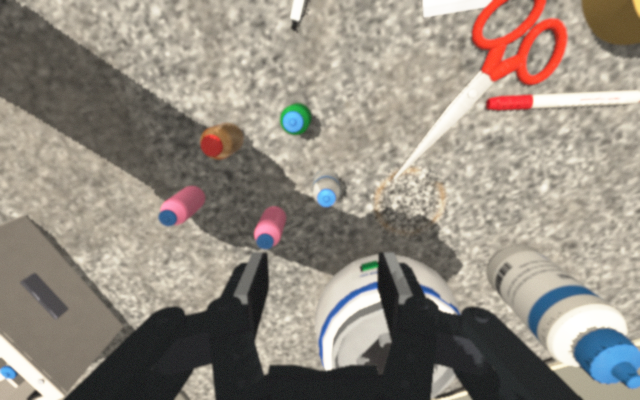

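White bottle with the blue cap is at (188, 327), directly below the gripper; green at (120, 295), pinks at (228, 270) and (205, 180), amber squat at (140, 220). Picking the white one.

Emit:
arm_command(moves=[[0, 0.001, 0.045, 0], [0, 0.001, 0.09, 0], [0, 0.001, 0.125, 0], [0, 0.001, 0.144, 0], [0, 0.001, 0.144, 0]])

```text
time_s: 2.85
ee_pos: [479.6, 349.8, 25.4]
orientation: [-0.605, -3.079, 0.003]
ft_force: [-0.4, 0.7, -0.2]
grip_width: 0.644
finger_force: 0.0
```

Emit:
arm_command(moves=[[0, 0, 0, 0], [0, 0, 0, 0], [0, 0, 0, 0], [0, 0, 0, 0], [0, 0, 0, 0]], claw=0.0, squeeze=25)

```text
time_s: 3.35
ee_pos: [483.4, 349.8, 29.4]
orientation: [0.61, 3.08, 0.006]
ft_force: [-1.5, 1.1, 5.8]
grip_width: 0.28
finger_force: 25.6
```

Emit:
arm_command(moves=[[0, 0, -0.045, 0], [0, 0, -0.09, 0], [0, 0, -0.135, 0], [-0.01, -0.02, -0.15, 0], [-0.03, -0.055, -0.15, 0]])

```text
time_s: 3.85
ee_pos: [490.0, 290.2, 181.3]
orientation: [0.6, 3.078, 0.013]
ft_force: [1.1, -0.6, -0.1]
grip_width: 0.281
finger_force: 25.2
```

Emit:
arm_command(moves=[[-0.024, -0.042, 0, 0], [-0.048, -0.084, 0, 0], [-0.072, -0.126, 0, 0], [-0.096, -0.168, 0, 0], [-0.12, -0.21, 0, 0]])

```text
time_s: 4.35
ee_pos: [519.8, 43.8, 177.9]
orientation: [0.612, 3.081, 0.0]
ft_force: [-0.3, 0.0, 0.6]
grip_width: 0.283
finger_force: 25.2
```

Emit:
arm_command(moves=[[-0.024, -0.042, 0, -6], [-0.048, -0.084, 0, -12], [-0.066, -0.117, 0, -18], [-0.0758, -0.1334, 0, -24], [-0.0758, -0.1334, 0, -27.1]])

```text
time_s: 4.85
ee_pos: [538.6, -112.2, 177.5]
orientation: [-0.119, 3.139, -0.005]
ft_force: [-0.8, 0.1, -0.5]
grip_width: 0.286
finger_force: 25.1
```

Emit:
arm_command(moves=[[0, 0, 0, 0], [0, 0, 0, 0]])

```text
time_s: 5.05
ee_pos: [538.9, -105.9, 177.5]
orientation: [-0.126, 3.139, 0.001]
ft_force: [-0.1, 0.3, -0.5]
grip_width: 0.282
finger_force: 25.1
```

```bash
cat > wl.py <<'E'
from h import *
s=manip.observe(); p=manip.capture("wrist"); print(s["time_s"],s["ee_pos"].round(1) if hasattr(s["ee_pos"],"round") else s["ee_pos"],s["orientation"],s["ft_force"],s["grip_width"],s["finger_force"])
print(R.from_rotvec(s["orientation"]).as_matrix().round(3))
A=cloud(p,s).reshape(-1,3); O=np.array([489.1,-110.4]); th=np.radians(4.6)
E=np.array([[np.cos(th),np.sin(th)],[-np.sin(th),np.cos(th)]]); C=(A[:,:2]-O)@E.T
print("tcp in chest",E@(np.array(s["ee_pos"])[:2]-O))
E
python3 - <<'E'
from wl import *
save(p,"w2")
t=manip.capture("top"); save(t,"t2")
cv2.imwrite("pics/c2.png",np.vstack([cv2.cvtColor(p["pixels"],cv2.COLOR_RGB2BGR)[:, :],cv2.resize(cv2.cvtColor(t["pixels"],cv2.COLOR_RGB2BGR)[150:250,300:620],(640,200))]))
# bottle in hand: points near tool axis in tool frame
M=R.from_rotvec(s["orientation"]).as_matrix(); T=(A-np.array(s["ee_pos"]))@M
m=(np.hypot(T[:,0],T[:,1])<20)&(T[:,2]>-5)&(T[:,2]<45); B=T[m]; print(len(B),B.min(0) if len(B) else 0,B.max(0) if len(B) else 0)
# cover far edge / far wall inner, y in +-30
n=(abs(C[:,1])<30)&(A[:,2]>70)&(A[:,2]<105); 
h,e=np.histogram(C[n,0],bins=np.arange(-90,100,4)); print(list(zip(e.astype(int),h)))
E
```

```text
5.05 [ 538.9 -105.9  177.5] [-1.26469485e-01  3.13903996e+00  5.59248015e-04] [-0.06976883  0.2983783  -0.49208388] 0.2821676469703184 25.13902723789215
[[-0.997 -0.08  -0.   ]
 [-0.08   0.997  0.   ]
 [-0.     0.    -1.   ]]
tcp in chest [49.95902713  0.53677249]
1139 [  1.52882078 -16.30252137  -4.99842386] [13.34753163 16.62963033 29.30549128]
[(np.int64(-90), np.int64(0)), (np.int64(-86), np.int64(0)), (np.int64(-82), np.int64(518)), (np.int64(-78), np.int64(694)), (np.int64(-74), np.int64(674)), (np.int64(-70), np.int64(662)), (np.int64(-66), np.int64(620)), (np.int64(-62), np.int64(605)), (np.int64(-58), np.int64(635)), (np.int64(-54), np.int64(643)), (np.int64(-50), np.int64(567)), (np.int64(-46), np.int64(612)), (np.int64(-42), np.int64(540)), (np.int64(-38), np.int64(628)), (np.int64(-34), np.int64(533)), (np.int64(-30), np.int64(530)), (np.int64(-26), np.int64(526)), (np.int64(-22), np.int64(523)), (np.int64(-18), np.int64(519)), (np.int64(-14), np.int64(515)), (np.int64(-10), np.int64(512)), (np.int64(-6), np.int64(336)), (np.int64(-2), np.int64(414)), (np.int64(2), np.int64(473)), (np.int64(6), np.int64(408)), (np.int64(10), np.int64(428)), (np.int64(14), np.int64(433)), (np.int64(18), np.int64(406)), (np.int64(22), np.int64(161)), (np.int64(26), np.int64(0)), (np.int64(30), np.int64(0)), (np.int64(34), np.int64(0)), (np.int64(38), np.int64(0)), (np.int64(42), np.int64(0)), (np.int64(46), np.int64(0)), (np.int64(50), np.int64(0)), (np.int64(54), np.int64(0)), (np.int64(58), np.int64(0)), (np.int64(62), np.int64(0)), (np.int64(66), np.int64(0)), (np.int64(70), np.int64(0)), (np.int64(74), np.int64(455)), (np.int64(78), np.int64(136)), (np.int64(82), np.int64(52)), (np.int64(86), np.int64(0)), (np.int64(90), np.int64(0)), (np.int64(94), np.int64(0))]
```

View pics/c2.png

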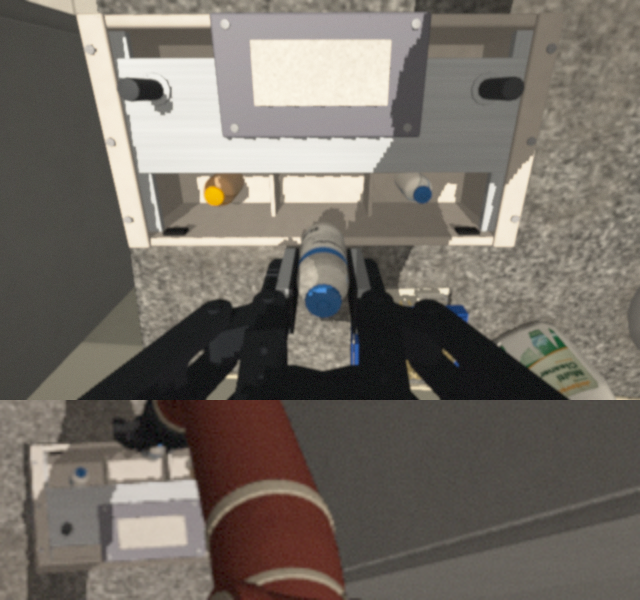

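Bottle held upright (cap at (300, 322)), centred over the open middle well (195, 320); outer bottles stand at (190, 215) and (188, 415). Lowering.

Emit:
arm_command(moves=[[0, 0, 0.045, 0], [0, 0, 0.085, 0], [0, 0, 0.115, 0], [0, 0, 0.132, 0], [0, 0, 0.138, 0]])

```text
time_s: 5.65
ee_pos: [537.8, -105.2, 37.4]
orientation: [0.129, -3.135, -0.001]
ft_force: [-1.1, -0.4, 10.9]
grip_width: 0.282
finger_force: 26.5
```

Emit:
arm_command(moves=[[0, 0, 0.001, 0], [0, 0, 0.002, 0], [0, 0, 0.002, 0]])

```text
time_s: 5.95
ee_pos: [539.9, -106.3, 38.3]
orientation: [-0.128, 3.137, -0.001]
ft_force: [-0.3, -0.4, 0.5]
grip_width: 0.283
finger_force: 25.2
```

Emit:
arm_command(moves=[[0, 0, 0.001, 0], [0, 0, 0.002, 0], [0, 0, 0.002, 0]])

```text
time_s: 6.25
ee_pos: [539.9, -106.4, 37.3]
orientation: [-0.127, 3.137, -0.001]
ft_force: [-1.8, -0.4, 8.5]
grip_width: 0.285
finger_force: 26.1
```

Emit:
arm_command(moves=[[0, 0, -0.0005, 0], [0, 0, -0.0005, 0], [0, 0, -0.0005, 0], [0, 0, -0.0005, 0]], claw=0.045)

```text
time_s: 6.65
ee_pos: [539.0, -106.3, 35.7]
orientation: [0.127, -3.139, -0.0]
ft_force: [0.1, -0.4, 0.7]
grip_width: 0.524
finger_force: 0.0
```

Emit:
arm_command(moves=[[0, 0, -0.01, 0], [0, 0, -0.035, 0], [0, 0, -0.075, 0], [0, 0, -0.115, 0], [0, 0, -0.115, 0]])

```text
time_s: 7.15
ee_pos: [543.1, -106.8, 157.0]
orientation: [-0.127, 3.126, -0.004]
ft_force: [1.0, 0.0, 0.1]
grip_width: 0.527
finger_force: 0.0
```

```bash
python3 - <<'E'
from wl import *
save(p,"w3")
m=(C[:,0]>24)&(C[:,0]<76)&(abs(C[:,1])<40)&(A[:,2]>30)&(A[:,2]<85); B=np.c_[C[m],A[m][:,2]]; print(len(B),B.min(0),B.max(0))
k=B[B[:,2]>B[:,2].max()-4]; print("cap",k.mean(0))
E
```

```text
7.15 [ 543.1 -106.8  157. ] [-0.12680551  3.12639723 -0.00396558] [0.95584914 0.01792774 0.07054509] 0.5272344337335636 0.0
[[-0.997 -0.081  0.013]
 [-0.081  0.997 -0.002]
 [-0.013 -0.003 -1.   ]]
tcp in chest [54.12707847 -0.75288971]
986 [ 37.81465264 -39.88176385  30.40685329] [75.99977601 39.68954553 84.92706347]
cap [75.90220749  5.75453309 82.63325518]
```

View pics/w3.png

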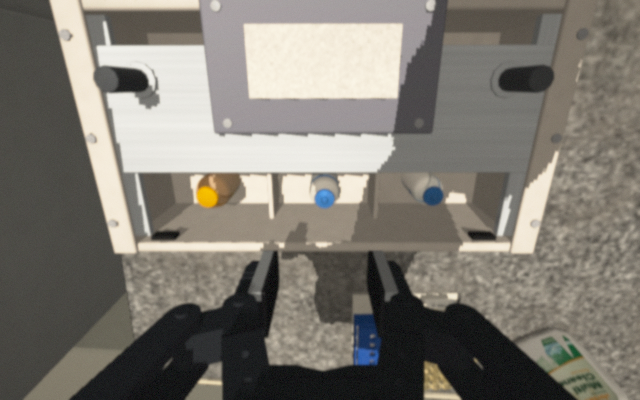

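Bottle stands in the middle well (cap at (198, 325)), outer bottles untouched at (190, 210) and (190, 428), cover still open. Now shut the fingers and go behind the left post.

Emit:
arm_command(moves=[[0.03, 0.03, 0, 0], [0.065, 0.06, 0, 0], [0.1, 0.09, 0, 0], [0.12, 0.115, 0, 0], [0.12, 0.115, 0, 0]], claw=0.0)

```text
time_s: 7.7
ee_pos: [405.2, 1.5, 150.2]
orientation: [0.137, -3.132, -0.002]
ft_force: [0.2, 0.1, -0.4]
grip_width: -0.005
finger_force: 0.0
```

Emit:
arm_command(moves=[[0, 0, 0.025, 0], [0, 0, 0.045, 0], [0, 0, 0.048, 0], [0, 0, 0.048, 0]])

```text
time_s: 8.1
ee_pos: [410.0, -1.8, 102.3]
orientation: [0.127, -3.137, 0.0]
ft_force: [0.8, -0.5, -0.5]
grip_width: 0.002
finger_force: 0.0
```

Emit:
arm_command(moves=[[-0.004, 0, 0, 0], [-0.008, 0, 0, 0], [-0.011, 0, 0, 0], [-0.011, 0, 0, 0]])

```text
time_s: 8.5
ee_pos: [422.2, -0.5, 103.3]
orientation: [-0.127, 3.137, 0.0]
ft_force: [-0.3, -1.1, 0.2]
grip_width: -0.002
finger_force: 0.0
```

```bash
python3 - <<'E'
from wl import *
M=R.from_rotvec(s["orientation"]).as_matrix(); T=(A-np.array(s["ee_pos"]))@M
# posts in chest
for sg in (1,-1):
    m=(abs(C[:,1]*sg-115)<14)&(A[:,2]>108)&(A[:,2]<128)&(C[:,0]>-50)&(C[:,0]<0); B=np.c_[C[m],A[m][:,2]]
    if len(B): print(sg,len(B),B.min(0).round(1),B.max(0).round(1))
t=manip.capture("scene"); save(t,"s4")
cv2.imwrite("pics/c4.png",np.vstack([cv2.resize(cv2.cvtColor(p["pixels"],cv2.COLOR_RGB2BGR),(480,300)),cv2.resize(cv2.cvtColor(t["pixels"],cv2.COLOR_RGB2BGR)[120:290,280:552],(480,300))]))
E
```

```text
8.5 [422.2  -0.5 103.3] [-1.27397016e-01  3.13706975e+00  6.45326943e-05] [-0.28203273 -1.06470549  0.20919588] -0.002198871896285248 0.0
[[-0.997 -0.081  0.002]
 [-0.081  0.997  0.   ]
 [-0.002 -0.    -1.   ]]
tcp in chest [-57.85667956 114.94300073]
```

View pics/c4.png

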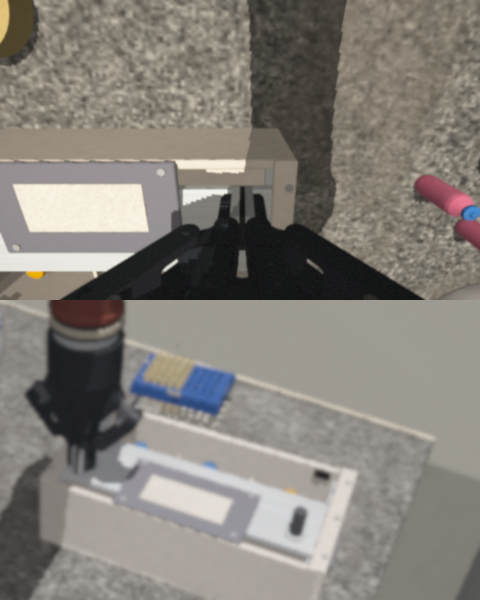

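Upper view: shut fingers (≈(205, 242)) stand just behind the left post over the cover's left end; lower view shows the same with the right post free at (520, 297). Pushing gently.

Emit:
arm_command(moves=[[-0.001, 0, 0, 0], [-0.002, 0, 0, 0], [-0.003, 0, 0, 0], [-0.004, 0, 0, 0], [-0.005, 0, 0, 0]])

```text
time_s: 9.1
ee_pos: [426.1, -0.1, 102.8]
orientation: [0.128, -3.139, 0.0]
ft_force: [-0.3, 0.6, 0.3]
grip_width: -0.001
finger_force: 0.0
```

Emit:
arm_command(moves=[[-0.001, 0, 0, 0], [-0.002, 0, 0, 0], [-0.003, 0, 0, 0]])

```text
time_s: 9.4
ee_pos: [427.2, -0.1, 102.6]
orientation: [0.127, -3.135, 0.001]
ft_force: [-3.7, 0.2, 2.9]
grip_width: -0.001
finger_force: 1.7
```

Emit:
arm_command(moves=[[-0.001, 0, 0, 0], [-0.002, 0, 0, 0]])

```text
time_s: 9.6
ee_pos: [431.1, 0.4, 102.7]
orientation: [-0.128, 3.139, 0.0]
ft_force: [-2.0, -0.2, -0.4]
grip_width: 0.001
finger_force: 0.7
```

Emit:
arm_command(moves=[[-0.0015, 0, 0, 0], [-0.003, 0, 0, 0], [-0.004, 0, 0, 0]])

```text
time_s: 9.9
ee_pos: [435.4, 0.7, 102.8]
orientation: [-0.128, 3.139, 0.0]
ft_force: [-1.7, 0.3, -0.1]
grip_width: -0.001
finger_force: 0.8
```

```bash
cat > posts.py <<'E'
from h import *
O=np.array([489.1,-110.4]); th=np.radians(4.6); E=np.array([[np.cos(th),np.sin(th)],[-np.sin(th),np.cos(th)]])
s=manip.observe(); print(s["time_s"],"tcp",(E@(np.array(s["ee_pos"])[:2]-O)).round(1),"F",np.round(E@np.array(s["ft_force"])[:2],1))
for n in ("top","scene"):
    p=manip.capture(n); A=cloud(p).reshape(-1,3); C=(A[:,:2]-O)@E.T; b=p["pixels"].reshape(-1,3).max(1)
    for sg in (1,-1):
        m=(abs(C[:,1]*sg-115)<16)&(A[:,2]>104)&(A[:,2]<124)&(C[:,0]>-50)&(C[:,0]<35); 
        if m.sum()>5: print(n,"LR"[sg<0],m.sum(),np.c_[C,A[:,2]][m].mean(0).round(1))
    # far edge of cover, per side
    for lo,hi in ((40,110),(-110,-40)):
        m=(C[:,1]>lo)&(C[:,1]<hi)&(A[:,2]>82)&(A[:,2]<95)&(C[:,0]>-10)&(C[:,0]<68)
        if m.sum()>5: print(n,"edge",lo,hi,np.percentile(C[m,0],97).round(1))
E
python3 posts.py
```

```text
9.9 tcp [-44.6 115. ] F [-1.7  0.4]
top R 28 [ -34.4 -112.4  119. ]
top edge -110 -40 26.2
scene L 23 [-46.2 107.3 117.4]
scene R 89 [ -37.2 -115.8  116.2]
scene edge 40 110 31.4
scene edge -110 -40 26.9
```

Emit:
arm_command(moves=[[0.015, 0, 0, 0], [0.015, -0.045, 0, 0], [0.015, -0.095, 0, 0], [0.015, -0.145, 0, 0], [0.015, -0.19, 0, 0]])

```text
time_s: 10.5
ee_pos: [436.9, -193.2, 103.4]
orientation: [-0.126, 3.135, -0.003]
ft_force: [0.8, 0.2, 0.1]
grip_width: -0.001
finger_force: 0.0
```

Emit:
arm_command(moves=[[0, -0.035, 0, 0], [0, -0.04, 0, 0], [-0.003, -0.04, 0, 0], [-0.006, -0.04, 0, 0]])

```text
time_s: 10.9
ee_pos: [445.5, -228.0, 103.0]
orientation: [-0.13, 3.138, 0.001]
ft_force: [-0.4, 0.4, -0.6]
grip_width: 0.001
finger_force: 0.0
```

Emit:
arm_command(moves=[[-0.0015, 0, 0, 0], [-0.003, 0, 0, 0], [-0.0045, 0, 0, 0], [-0.006, 0, 0, 0], [-0.0075, 0, 0, 0]])

```text
time_s: 11.4
ee_pos: [452.1, -228.3, 102.7]
orientation: [0.128, -3.138, -0.0]
ft_force: [-1.8, 0.4, 0.4]
grip_width: -0.005
finger_force: 1.1
```

Emit:
arm_command(moves=[[-0.0015, 0, 0, 0], [-0.003, 0, 0, 0], [-0.0045, 0, 0, 0]])

```text
time_s: 11.7
ee_pos: [456.9, -228.6, 102.7]
orientation: [-0.127, 3.139, -0.0]
ft_force: [-2.7, 0.0, -1.0]
grip_width: 0.001
finger_force: 0.9
```

Emit:
arm_command(moves=[[-0.0015, 0, 0, 0], [-0.003, 0, 0, 0], [-0.0045, 0, 0, 0]])

```text
time_s: 12.0
ee_pos: [461.4, -228.2, 102.8]
orientation: [-0.127, 3.139, -0.0]
ft_force: [-1.7, 0.2, -0.2]
grip_width: -0.002
finger_force: 0.8
```

```bash
python3 posts.py
```

```text
12.0 tcp [ -37.1 -115.2] F [-1.7  0.3]
top L 27 [-25.7 114.7 119.1]
top R 9 [ -46.6 -111.5  111.5]
top edge 40 110 35.4
top edge -110 -40 38.2
scene L 72 [-27.  111.4 115.4]
scene R 100 [ -45.3 -115.   116.2]
scene edge 40 110 36.0
scene edge -110 -40 37.0
```

Emit:
arm_command(moves=[[0.01, 0, 0, 0], [0.01, 0.045, 0, 0], [0.01, 0.095, 0, 0], [0.01, 0.145, 0, 0], [0.01, 0.19, 0, 0]])

```text
time_s: 12.6
ee_pos: [435.8, -37.2, 103.3]
orientation: [-0.128, 3.137, 0.001]
ft_force: [0.9, 0.1, 0.0]
grip_width: 0.002
finger_force: 0.0
```

Emit:
arm_command(moves=[[0, 0.035, 0, 0], [0, 0.04, 0, 0], [-0.0015, 0.04, 0, 0], [-0.003, 0.04, 0, 0]])

```text
time_s: 13.0
ee_pos: [435.9, -0.7, 103.0]
orientation: [-0.124, 3.138, -0.001]
ft_force: [0.4, 1.5, 0.7]
grip_width: 0.0
finger_force: 0.0
```

Emit:
arm_command(moves=[[-0.0015, 0, 0, 0], [-0.003, 0, 0, 0], [-0.0045, 0, 0, 0], [-0.006, 0, 0, 0], [-0.0075, 0, 0, 0]])

```text
time_s: 13.5
ee_pos: [442.8, 1.0, 102.6]
orientation: [0.127, -3.138, 0.0]
ft_force: [-0.2, -0.2, -1.9]
grip_width: 0.004
finger_force: 0.7
```

Emit:
arm_command(moves=[[-0.0015, 0, 0, 0], [-0.003, 0, 0, 0], [-0.0045, 0, 0, 0]])

```text
time_s: 13.8
ee_pos: [447.7, 2.0, 102.7]
orientation: [0.128, -3.139, -0.001]
ft_force: [-1.1, 0.3, -1.1]
grip_width: -0.002
finger_force: 0.8
```

Emit:
arm_command(moves=[[-0.0015, 0, 0, 0], [-0.003, 0, 0, 0]])

```text
time_s: 14.0
ee_pos: [450.6, 2.1, 102.8]
orientation: [0.128, -3.139, -0.0]
ft_force: [-1.1, -0.2, -1.0]
grip_width: 0.001
finger_force: 0.7
```

Emit:
arm_command(moves=[[0.012, 0, 0, 0], [0.012, -0.045, 0, 0], [0.012, -0.095, 0, 0], [0.012, -0.145, 0, 0], [0.012, -0.19, 0, 0]])

```text
time_s: 14.5
ee_pos: [455.5, -191.6, 103.5]
orientation: [-0.126, 3.135, -0.003]
ft_force: [0.2, -0.8, 0.1]
grip_width: 0.002
finger_force: 0.0
```

Emit:
arm_command(moves=[[0, -0.035, 0, 0], [0, -0.04, 0, 0], [-0.0015, -0.04, 0, 0], [-0.003, -0.04, 0, 0]])

```text
time_s: 14.9
ee_pos: [461.0, -226.7, 103.0]
orientation: [-0.13, 3.138, 0.001]
ft_force: [0.0, 1.3, -0.2]
grip_width: 0.003
finger_force: 0.0
```

Emit:
arm_command(moves=[[-0.0015, 0, 0, 0], [-0.003, 0, 0, 0], [-0.0045, 0, 0, 0], [-0.006, 0, 0, 0], [-0.0075, 0, 0, 0]])

```text
time_s: 15.4
ee_pos: [467.0, -227.1, 102.6]
orientation: [0.128, -3.137, -0.001]
ft_force: [-1.9, 0.0, 0.3]
grip_width: -0.002
finger_force: 1.1
```

```bash
python3 posts.py
```

```text
15.4 tcp [ -31.4 -114.5] F [-1.9  0.2]
top L 27 [-12.3 115.2 118.3]
top R 9 [ -41.4 -111.5  112.6]
top edge 40 110 47.1
top edge -110 -40 45.2
scene L 68 [-14.4 111.9 115.7]
scene R 102 [ -38.8 -115.1  116.5]
scene edge 40 110 47.2
scene edge -110 -40 44.9
```

Emit:
arm_command(moves=[[-0.0015, 0, 0, 0], [-0.003, 0, 0, 0], [-0.0045, 0, 0, 0], [-0.006, 0, 0, 0], [-0.0075, 0, 0, 0]])

```text
time_s: 16.0
ee_pos: [475.3, -227.2, 102.8]
orientation: [-0.127, 3.139, -0.001]
ft_force: [-2.1, 0.1, -1.4]
grip_width: 0.0
finger_force: 0.8
```

Emit:
arm_command(moves=[[0.01, 0, 0, 0], [0.01, 0.045, 0, 0], [0.01, 0.095, 0, 0], [0.01, 0.145, 0, 0], [0.01, 0.19, 0, 0]])

```text
time_s: 16.5
ee_pos: [449.9, -36.0, 103.3]
orientation: [-0.128, 3.136, 0.001]
ft_force: [1.5, 0.7, 0.1]
grip_width: -0.0
finger_force: 0.0
```

Emit:
arm_command(moves=[[0, 0.035, 0, 0], [0, 0.04, 0, 0], [-0.0015, 0.04, 0, 0], [-0.003, 0.04, 0, 0]])

```text
time_s: 16.9
ee_pos: [450.0, 0.3, 103.0]
orientation: [-0.124, 3.138, -0.001]
ft_force: [-0.3, -0.7, -0.0]
grip_width: 0.001
finger_force: 0.0
```

Emit:
arm_command(moves=[[-0.0015, 0, 0, 0], [-0.003, 0, 0, 0], [-0.0045, 0, 0, 0], [-0.006, 0, 0, 0], [-0.0075, 0, 0, 0]])

```text
time_s: 17.4
ee_pos: [456.2, 1.9, 102.5]
orientation: [0.126, -3.137, 0.0]
ft_force: [-1.5, -0.2, -1.1]
grip_width: 0.0
finger_force: 0.8
```

```bash
python3 posts.py
```

```text
17.4 tcp [-23.8 114.5] F [-1.5 -0.1]
top R 28 [  -5.6 -113.2  117.3]
top edge -110 -40 53.2
scene L 85 [-30.8 113.4 116.1]
scene R 82 [  -8.  -116.   115.8]
scene edge 40 110 53.4
scene edge -110 -40 53.8
```

Emit:
arm_command(moves=[[-0.0015, 0, 0, 0], [-0.003, 0, 0, 0], [-0.0045, 0, 0, 0], [-0.006, 0, 0, 0], [-0.0075, 0, 0, 0]])

```text
time_s: 18.0
ee_pos: [464.6, 3.3, 102.8]
orientation: [0.128, -3.139, -0.0]
ft_force: [-1.4, 0.7, -1.0]
grip_width: 0.001
finger_force: 0.8
```

Emit:
arm_command(moves=[[0.012, 0, 0, 0], [0.012, -0.045, 0, 0], [0.012, -0.095, 0, 0], [0.012, -0.145, 0, 0], [0.012, -0.19, 0, 0]])

```text
time_s: 18.5
ee_pos: [469.5, -190.5, 103.5]
orientation: [-0.126, 3.135, -0.003]
ft_force: [1.0, 0.0, 0.4]
grip_width: -0.003
finger_force: 0.0
```

Emit:
arm_command(moves=[[0, -0.035, 0, 0], [0, -0.04, 0, 0], [-0.0015, -0.04, 0, 0], [-0.003, -0.04, 0, 0]])

```text
time_s: 18.9
ee_pos: [475.0, -225.5, 103.0]
orientation: [-0.13, 3.138, 0.001]
ft_force: [-0.3, 0.5, -0.5]
grip_width: -0.001
finger_force: 0.0
```

Emit:
arm_command(moves=[[-0.0015, 0, 0, 0], [-0.003, 0, 0, 0], [-0.0045, 0, 0, 0], [-0.006, 0, 0, 0], [-0.0075, 0, 0, 0]])

```text
time_s: 19.4
ee_pos: [481.1, -226.0, 102.6]
orientation: [0.128, -3.138, -0.001]
ft_force: [-1.6, 0.7, -0.1]
grip_width: 0.002
finger_force: 1.0
```

```bash
python3 posts.py
```

```text
19.4 tcp [ -17.2 -114.6] F [-1.5  0.8]
top L 23 [  2.7 114.5 119.3]
top R 13 [ -26.9 -109.6  116.2]
top edge 40 110 60.4
top edge -110 -40 59.7
scene L 67 [  0.2 111.9 115.9]
scene R 96 [ -24.8 -114.6  115.8]
scene edge 40 110 61.4
scene edge -110 -40 57.6
```

Emit:
arm_command(moves=[[-0.0015, 0, 0, 0], [-0.003, 0, 0, 0], [-0.0045, 0, 0, 0], [-0.006, 0, 0, 0], [-0.0075, 0, 0, 0]])

```text
time_s: 20.0
ee_pos: [489.2, -226.0, 102.7]
orientation: [0.127, -3.139, 0.0]
ft_force: [-0.9, -0.5, -0.4]
grip_width: -0.001
finger_force: 0.8
```

Emit:
arm_command(moves=[[0.01, 0, 0, 0], [0.01, 0.045, 0, 0], [0.01, 0.095, 0, 0], [0.01, 0.145, 0, 0], [0.01, 0.19, 0, 0]])

```text
time_s: 20.5
ee_pos: [464.0, -34.9, 103.4]
orientation: [-0.128, 3.136, 0.001]
ft_force: [1.7, 0.5, -0.4]
grip_width: 0.001
finger_force: 0.0
```

Emit:
arm_command(moves=[[0, 0.035, 0, 0], [0, 0.04, 0, 0], [-0.0015, 0.04, 0, 0], [-0.003, 0.04, 0, 0]])

```text
time_s: 20.9
ee_pos: [464.0, 1.4, 103.1]
orientation: [-0.124, 3.138, -0.002]
ft_force: [0.4, -0.1, 0.0]
grip_width: -0.003
finger_force: 0.0
```

Emit:
arm_command(moves=[[-0.0015, 0, 0, 0], [-0.003, 0, 0, 0], [-0.0045, 0, 0, 0], [-0.006, 0, 0, 0], [-0.0075, 0, 0, 0]])

```text
time_s: 21.4
ee_pos: [470.1, 2.9, 102.5]
orientation: [0.126, -3.137, 0.001]
ft_force: [-1.9, -0.5, -0.2]
grip_width: 0.0
finger_force: 0.9
```

```bash
python3 posts.py
```

```text
21.4 tcp [ -9.9 114.5] F [-1.9 -0.3]
top R 29 [   8.4 -113.9  118.4]
top edge -110 -40 65.4
scene L 86 [-16.4 113.  116.2]
scene R 75 [   5.7 -116.2  115.8]
scene edge 40 110 64.9
scene edge -110 -40 65.4
```

Emit:
arm_command(moves=[[-0.001, 0, 0, 0], [-0.002, 0, 0, 0], [-0.003, 0, 0, 0], [-0.004, 0, 0, 0]])

```text
time_s: 21.9
ee_pos: [474.7, 4.2, 102.7]
orientation: [0.128, -3.138, -0.0]
ft_force: [-2.5, 0.6, 0.4]
grip_width: -0.002
finger_force: 1.4
```

Emit:
arm_command(moves=[[0.011, 0, 0, 0], [0.011, -0.045, 0, 0], [0.011, -0.095, 0, 0], [0.011, -0.145, 0, 0], [0.011, -0.19, 0, 0]])

```text
time_s: 22.4
ee_pos: [479.8, -189.1, 103.4]
orientation: [-0.126, 3.136, -0.002]
ft_force: [0.2, 0.0, -0.8]
grip_width: -0.001
finger_force: 0.0
```

Emit:
arm_command(moves=[[0, -0.035, 0, 0], [0, -0.04, 0, 0], [-0.0015, -0.04, 0, 0], [-0.003, -0.04, 0, 0]])

```text
time_s: 22.8
ee_pos: [486.0, -224.3, 103.0]
orientation: [-0.131, 3.138, 0.002]
ft_force: [-0.1, 0.3, -0.6]
grip_width: 0.001
finger_force: 0.0
```

Emit:
arm_command(moves=[[-0.001, 0, 0, 0], [-0.002, 0, 0, 0], [-0.003, 0, 0, 0], [-0.004, 0, 0, 0], [-0.005, 0, 0, 0]])

```text
time_s: 23.3
ee_pos: [490.4, -225.3, 102.8]
orientation: [0.128, -3.138, -0.0]
ft_force: [-1.0, 0.4, 0.0]
grip_width: 0.002
finger_force: 0.6
```

```bash
python3 posts.py
```

```text
23.3 tcp [  -7.9 -114.6] F [-0.9  0.5]
top L 22 [ 10.9 116.1 119. ]
top R 10 [ -17.3 -109.9  113.9]
top edge 40 110 65.6
top edge -110 -40 65.8
scene L 65 [  9.2 113.4 115.4]
scene R 95 [ -16.7 -114.6  116.5]
scene edge 40 110 65.7
scene edge -110 -40 62.8
```

Emit:
arm_command(moves=[[-0.001, 0, 0, 0], [-0.002, 0, 0, 0], [-0.003, 0, 0, 0], [-0.004, 0, 0, 0]])

```text
time_s: 23.8
ee_pos: [493.8, -225.7, 102.6]
orientation: [0.127, -3.137, 0.0]
ft_force: [-3.9, -1.3, 2.3]
grip_width: 0.0
finger_force: 2.1
```

Emit:
arm_command(moves=[[-0.001, 0, 0, 0], [-0.001, 0, 0, 0]])

```text
time_s: 24.0
ee_pos: [493.8, -225.7, 102.6]
orientation: [0.126, -3.135, -0.0]
ft_force: [-5.6, -0.3, 2.6]
grip_width: -0.002
finger_force: 2.7
```

Emit:
arm_command(moves=[[0.01, 0, 0, 0], [0.01, 0.045, 0, 0], [0.01, 0.095, 0, 0], [0.01, 0.145, 0, 0], [0.01, 0.19, 0, 0]])

```text
time_s: 24.5
ee_pos: [471.3, -33.8, 103.2]
orientation: [-0.129, 3.135, 0.002]
ft_force: [1.0, 0.5, -0.1]
grip_width: -0.004
finger_force: 0.0
```

Emit:
arm_command(moves=[[0, 0.035, 0, 0], [0, 0.04, 0, 0], [-0.002, 0.04, 0, 0], [-0.004, 0.04, 0, 0], [-0.006, 0.04, 0, 0]])

```text
time_s: 25.0
ee_pos: [473.7, 1.7, 102.8]
orientation: [-0.122, 3.138, -0.001]
ft_force: [0.5, -0.6, -0.1]
grip_width: 0.0
finger_force: 0.0
```

Emit:
arm_command(moves=[[-0.001, 0, 0, 0], [-0.002, 0, 0, 0], [-0.003, 0, 0, 0], [-0.004, 0, 0, 0], [-0.004, 0, 0, 0]])

```text
time_s: 25.5
ee_pos: [474.9, 3.0, 102.4]
orientation: [0.126, -3.134, 0.002]
ft_force: [-4.6, -2.0, 2.9]
grip_width: -0.001
finger_force: 2.3
```

```bash
python3 posts.py
```

```text
25.5 tcp [ -5.1 114.1] F [-4.8 -1.6]
top R 28 [  11.7 -113.3  117.9]
top edge -110 -40 65.9
scene L 88 [-12.7 111.9 116.1]
scene R 82 [   9.6 -115.9  115.9]
scene edge 40 110 65.5
scene edge -110 -40 65.7
```

Emit:
arm_command(moves=[[-0.001, 0, 0, 0], [-0.002, 0, 0, 0], [-0.002, 0, 0, 0]])

```text
time_s: 25.9
ee_pos: [474.9, 3.1, 102.3]
orientation: [0.126, -3.13, 0.003]
ft_force: [-6.7, -2.0, 5.1]
grip_width: 0.001
finger_force: 3.8
```

Emit:
arm_command(moves=[[-0.001, 0, 0, 0], [-0.001, 0, 0, 0]])

```text
time_s: 26.1
ee_pos: [474.9, 3.1, 102.1]
orientation: [0.126, -3.128, 0.003]
ft_force: [-8.5, -2.7, 5.5]
grip_width: 0.002
finger_force: 4.5
```

Emit:
arm_command(moves=[[-0.001, 0, 0, 0], [-0.002, 0, 0, 0], [-0.002, 0, 0, 0], [-0.002, 0, 0, 0]])

```text
time_s: 26.5
ee_pos: [474.9, 3.1, 101.9]
orientation: [0.126, -3.124, 0.003]
ft_force: [-11.1, -2.8, 8.0]
grip_width: 0.001
finger_force: 5.9
```

```bash
python3 posts.py; python3 - <<'E'
from h import *
t=manip.capture("scene"); save(t,"s5")
cv2.imwrite("pics/c5.png",cv2.resize(cv2.cvtColor(t["pixels"],cv2.COLOR_RGB2BGR)[160:260,300:500],(800,400),interpolation=cv2.INTER_CUBIC))
E
```

```text
26.5 tcp [ -5.1 114.3] F [-11.2  -1.9]
top R 29 [  11.8 -113.1  118.3]
top edge -110 -40 65.7
scene L 95 [-12.2 112.4 116.1]
scene R 80 [   9.6 -115.9  115.5]
scene edge 40 110 65.4
scene edge -110 -40 65.8
```

View pics/c5.png

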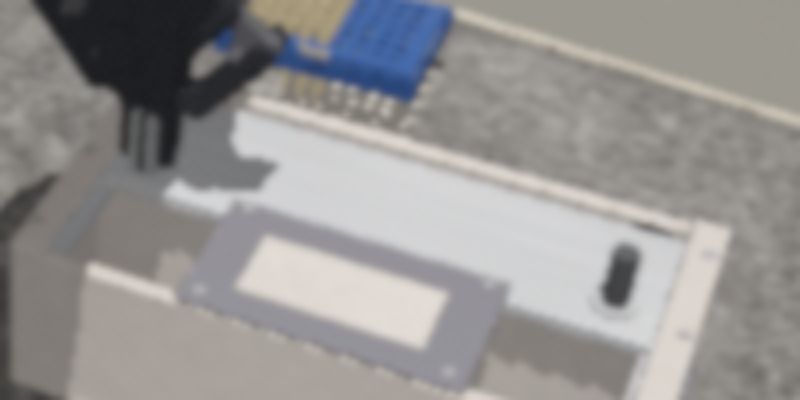

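The dark sliver at (650, 228) is the right buffer filling the 4 mm gap. The cover's far edge runs parallel to the wall, so both ends are home. A slightly firmer hold on the left, then the right end.

Emit:
arm_command(moves=[[-0.001, 0, 0, 0], [-0.001, 0, 0, 0], [-0.001, 0, 0, 0]])

```text
time_s: 26.95
ee_pos: [474.9, 3.2, 101.8]
orientation: [0.126, -3.122, 0.003]
ft_force: [-12.8, -3.3, 9.0]
grip_width: 0.0
finger_force: 6.6
```

Emit:
arm_command(moves=[[0.004, 0, 0, 0], [0.018, 0, 0, 0], [0.018, -0.04, 0, 0], [0.018, -0.085, 0, 0], [0.018, -0.13, 0, 0]])

```text
time_s: 27.45
ee_pos: [477.7, -127.1, 103.3]
orientation: [-0.132, 3.134, 0.0]
ft_force: [0.2, -0.9, 0.1]
grip_width: 0.002
finger_force: 0.0
```

Emit:
arm_command(moves=[[0, -0.045, 0, 0], [0, -0.09, 0, 0], [0, -0.1, 0, 0], [-0.003, -0.1, 0, 0], [-0.006, -0.1, 0, 0]])

```text
time_s: 27.95
ee_pos: [490.7, -223.9, 102.8]
orientation: [-0.13, 3.137, 0.002]
ft_force: [0.2, -0.1, 0.5]
grip_width: 0.001
finger_force: 0.0
```

Emit:
arm_command(moves=[[-0.001, 0, 0, 0], [-0.002, 0, 0, 0], [-0.003, 0, 0, 0], [-0.004, 0, 0, 0], [-0.005, 0, 0, 0]])

```text
time_s: 28.45
ee_pos: [493.6, -224.7, 102.7]
orientation: [0.128, -3.137, -0.001]
ft_force: [-2.3, 1.0, 1.5]
grip_width: 0.0
finger_force: 1.3
```

Emit:
arm_command(moves=[[-0.001, 0, 0, 0], [-0.002, 0, 0, 0], [-0.003, 0, 0, 0]])

```text
time_s: 28.75
ee_pos: [493.8, -225.0, 102.4]
orientation: [0.126, -3.131, -0.002]
ft_force: [-8.9, 1.1, 6.4]
grip_width: -0.003
finger_force: 4.2
```

Emit:
arm_command(moves=[[-0.001, 0, 0, 0], [-0.0015, 0, 0, 0], [-0.0015, 0, 0, 0], [-0.0015, 0, 0, 0]])

```text
time_s: 29.15
ee_pos: [493.8, -225.1, 102.3]
orientation: [0.125, -3.128, -0.002]
ft_force: [-8.9, 1.1, 6.2]
grip_width: 0.002
finger_force: 4.6
```

```bash
python3 posts.py
```

```text
29.15 tcp [  -4.6 -114.7] F [-8.8  1.8]
top L 27 [ 11.5 115.7 119.3]
top R 10 [ -14.1 -110.4  114.3]
top edge 40 110 66.0
top edge -110 -40 65.8
scene L 68 [  9.5 112.7 115.8]
scene R 98 [ -12.6 -114.9  116. ]
scene edge 40 110 65.6
scene edge -110 -40 63.0
```

Emit:
arm_command(moves=[[-0.001, 0, 0, 0], [-0.002, 0, 0, 0], [-0.002, 0, 0, 0], [-0.002, 0, 0, 0]])

```text
time_s: 29.65
ee_pos: [493.8, -225.2, 102.1]
orientation: [0.123, -3.124, -0.003]
ft_force: [-11.4, 1.3, 8.5]
grip_width: 0.001
finger_force: 6.2
```

Emit:
arm_command(moves=[[-0.001, 0, 0, 0], [-0.001, 0, 0, 0], [-0.001, 0, 0, 0]])

```text
time_s: 29.95
ee_pos: [493.8, -225.3, 102.0]
orientation: [0.123, -3.122, -0.003]
ft_force: [-13.7, -0.1, 8.9]
grip_width: -0.008
finger_force: 6.9
```

Emit:
arm_command(moves=[[0.004, 0, 0, 0], [0.018, 0, 0, 0], [0.02, 0, -0.03, 0], [0.02, 0, -0.075, 0], [0.02, 0, -0.12, 0]])

```text
time_s: 30.45
ee_pos: [482.6, -226.5, 224.1]
orientation: [-0.127, 3.138, 0.0]
ft_force: [1.7, 0.2, -0.1]
grip_width: -0.003
finger_force: 0.0
```

Emit:
arm_command(moves=[[0, 0.04, 0, 0], [-0.03, 0.08, 0, 0], [-0.05, 0.115, 0, 0], [-0.05, 0.115, 0, 0], [-0.05, 0.115, 0, 0]])

```text
time_s: 30.95
ee_pos: [523.6, -106.5, 222.9]
orientation: [-0.132, 3.137, -0.0]
ft_force: [-0.2, -0.5, -0.3]
grip_width: -0.0
finger_force: 0.0
```

```bash
python3 posts.py;  python3 - <<'E'
from h import *
s=manip.observe(); p=manip.capture("wrist"); t=manip.capture("scene"); b=lambda q: cv2.cvtColor(q["pixels"],cv2.COLOR_RGB2BGR)
cv2.imwrite("pics/c6.png",np.vstack([b(p)[:280],cv2.resize(b(t)[160:260,300:500],(640,320),interpolation=cv2.INTER_CUBIC)]))
E
```

```text
30.95 tcp [34.7  1.1] F [-0.2 -0.5]
top L 26 [ 11.6 115.6 118.7]
top edge 40 110 65.8
top edge -110 -40 61.6
scene L 64 [  9.4 112.6 115.7]
scene R 88 [   9.7 -115.8  116. ]
scene edge 40 110 65.8
scene edge -110 -40 65.6
```

View pics/c6.png

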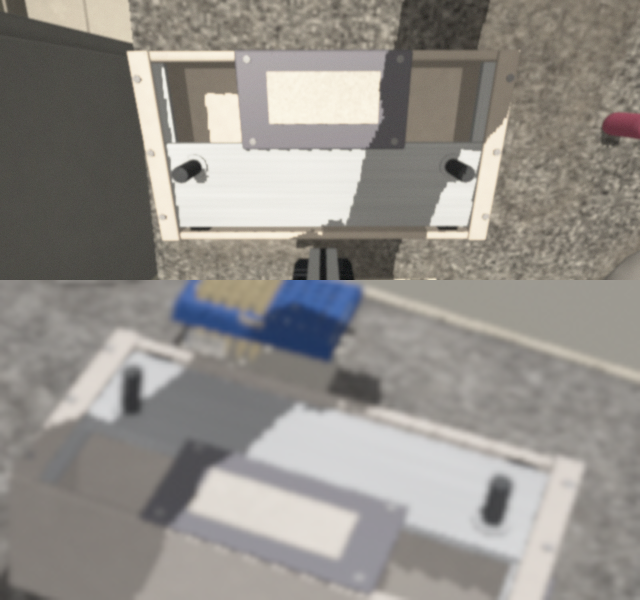

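The upper view shows the cover shut and square, touching both buffers at about (228, 200) and (228, 450), and the robot is clear of everything. Both ends held at the same position from about 5 to 14 N. Handing in.

```bash
python3 -c "
from workcell import manip
print(manip.sign_off())"
```

```text
the job is handed in; nothing more can be done
None
```

I handed the job in at about 31 s, and no verdict came back: the slim bottle was put down upright in the middle well (now under the shut cover), the cover is home, and its left then right end were each pressed with about 13–14 N; both outer-well bottles stood untouched when last seen, before the cover closed.

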